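# Shut the chip box and hold its air inlet half open

## Task

Get the bench dust extraction ready for a suction reading: push the chip box's open clean-out door fully shut until it snaps home on its catch, then slide the spring-loaded air-inlet shutter on the lid to half its travel and hold it there against the spring, never running it to its far stop. Do not open the shutter before the door is shut, leave the other things on the bench where they are, and finish while still holding the shutter half open: do not let go.

Things in the scene. Friction and masses are not known exactly. Their poses are not given: they have to be found in the camera images.
- chipbox: Green steel chip box fixed to the bench, 200 (x) x 300 (y) x 150 mm high, a round duct leaving its back. Origin at the centre of its underside; x points from its front (door side, nearer the robot) to its back, y to the left along its front, z up. Place and yaw vary. A dark catch block sits on its front beside the door's free edge.
- door (a joint): Door angle (rad): 0 is fully shut on its stop, grows as the door swings out towards the robot; starts at 0.3 to 0.55. A sprung roller catch pushes back from about 0.09 rad (up to about 7 N at the free edge), is passed at about 0.04 rad, then snaps the door to 0 and keeps it there. Otherwise it moves easily and stays where left.
- door_hinge (a point): Point on the door's upright hinge line, 75 mm above the bench, at x -100, y +105 mm in the chip box's frame. Turns with the door (axes as the box's when shut): its -y axis points along the door to the free edge, its -x axis out of the outer face. The grey panel reaches 180 mm from the hinge line, is 14 mm thick, 4 to 146 mm above the bench.
- door_push (a point): Point on the door's outer face where it can be pushed: 25 mm in from the free (right-hand) edge, 115 mm above the bench, 16 mm outward (own -x) of the hinge line; same axes as the hinge point, turns with the door.
- inlet: Aluminium air-inlet plate fixed on the box's lid, 100 (x) x 240 (y) x 8 mm, underside 150 mm above the bench, with dark side rails 16 mm and end stops 14 mm high; a round 70 mm port lies under the shutter. Origin at the centre of its underside. The shutter slides along its +y axis (to the left seen from the robot). Place and yaw on the lid vary.
- shutter (a joint): Travel of the shutter (m): 0 is shut, 0.08 fully open on its far stop, 0.04 is half travel. A return spring pushes it shut with 4.5 N at 0, about 10.5 N at half and 16.5 N at full travel; it starts shut and runs back when let go.
- tab (a point): Gripping point of the shutter's upright steel tab, on its centre, 198 mm above the bench; moves with the shutter, axes as the inlet's. The tab is 10 mm thick along the sliding direction (y), 45 mm wide (x), its top 219 mm above the bench. The flat shutter plate at its foot, top 163 mm above the bench, reaches 4 mm to its +y and 74 mm to its -y side.
- glue_center (a point): Centre of a loose white glue bottle, 60 mm across, 170 mm tall, left of the work. Leave alone.
- batten: Loose wooden batten offcut 220 x 45 x 22 mm, right of the work; origin at the centre of its underside, x along it. Leave alone.
- brush: Loose flat paint brush lying on the bench to the left, 200 mm long, 42 mm wide, 20 mm high, wooden handle; origin under its middle, x along it towards the bristles. Leave alone.
- tin: Loose open steel cup, 80 mm across, 90 mm high, right of the work; origin at the centre of its underside. Leave alone.
- half_mark (a point): The longer, middle one of three white marks on the front rail of the inlet, 167 mm above the bench: the tab's centre stands level with it (same y in the inlet's frame) at half travel. The shorter marks, 40 mm to either side of it, are for shut and fully open.

How it is judged (in metres and radians):
On the way, in this order (a step that is already met when the one before it is completed fails the run):
1. the door is shut home on its catch (value of joint door below 0.02 rad), for 0.2 s.
2. the shutter is held at half travel (value of joint shutter between 0.032 and 0.048 m), for 0.5 s.
At the end, for the whole second after the job is handed in: The door is shut on its catch (under 0.02 rad) and the robot's fingers are holding the shutter still at half travel, 40 mm of 80, within 8 mm, pressing on it with more than 3 N (all of step 2 and value of joint door below 0.02 rad and velocity of joint shutter between -0.01 and 0.01 m/s and contact force between the fingers and shutter above 3 N); the arm keeps its last pose, push and grip.
It fails at once if the shutter is opened before the door is shut, or the door comes open again meanwhile (value of joint shutter above 0.012 m and value of joint door above 0.03 rad).
It fails at once if the shutter is run to its far stop (value of joint shutter above 0.076 m).
It fails at once if another thing on the bench is pushed about (distance of any of glue_center, batten, brush, tin from where it was at the start of the episode above 0.02 m).
It also fails if it takes over 45 s, if anything falls off the work surface, if the arm or the gripper's body presses on something with over 40 N, if the wrist force passes 120 N, or if a joint passes its speed limit or range.

## Robot

A 6-joint arm with a two-finger parallel gripper is mounted at the origin on the work surface. World frame = base frame: x ahead of the robot, y to its left, z up, the work surface at z = 0. Lengths are in mm, angles in rad, forces in N, time in s.
With the tool pointing down it reaches from about 275 to 825 mm from the base axis. Payload 4.9 kg.
Tool frame: the origin (TCP) lies at the very end of the fingers, on their centre line; the grasp point (between the pads) lies 19 mm behind it; z points along the fingers, y is the line along which they close (so a half turn about z gives the same grasp; the last joint's range is limited). The gripper opens to 85 mm and grips with 20 to 120 N. Pads are 22 mm wide; open, the fingers measure 114 mm over their backs; the gripper's body (76 mm by 85 mm) begins 54 mm behind the grasp point. The pads swing forward as they close: fully open they stand 13 mm farther back than shut.
Start: joints at [-1.246, 0.326, -0.193, 1.052, 0, 1.437], TCP at [243.594, -493.133, 231.281] pointing down, gripper open.
Joint ranges: [-2.65, 2.65], [-0.97, 1.79], [-1.3, 1.35], [-1.93, 2.1], [-1.47, 1.37], [-3.14, 3.14]. Speed limits (rad/s): [2.57, 2.57, 3.14, 3.14, 3.14, 3.14].

## Interface

Orientations are given as [roll, pitch, yaw] about the fixed x, y, z axes, in that order (R = Rz(yaw) Ry(pitch) Rx(roll)).
In Python, from bench import bot, solve_ik, imaging gives the robot as it stands. Calls block until the motion is done:
- bot.move_ptp(position, orientation): joint-space move of the TCP to a pose.
- bot.movel(position, rot=None, max_speed=150, threshold=None): straight line of the TCP; rot=None keeps the orientation; max_speed is the mean speed in mm/s. With threshold (N) it stops when the force on the tool has changed by that much, and returns True; else False.
- bot.move_j(angles): joint-space move.
- bot.grip(opening, effort=None): opening from 0.0 (shut) to 1.0 (fully open); effort is the grip in N (None keeps the last); returns when the fingers have stopped.
- bot.dwell(seconds).
- solve_ik(position, orientation): joint angles nearest the present ones, or None.
- bot.get_state(): the state.
- imaging.capture(name): name is "scene" or "top" or "wrist"; returns the picture (420x560x3 uint8, blue, green, red); there is no depth.
- imaging.camera_model(name): a dict with "K" (3x3 intrinsics, pixels), "position" and "rotation" of the camera in the world. Camera axes: x right, y up, looking along -z (the intrinsics and any distortion apply to the point x, -y, -z); pixel columns grow to the right and rows downward; lengths in mm; the calibration is good to about 2 mm. The wrist camera is an equidistant fisheye: a pixel r from the principal point sees the ray r / f radians off the axis. A picture is of the moment at which its call begins: read the wrist's pose just before it. camera_model takes no time and is no camera call; for the wrist camera it gives the pose at the moment of the call.
A pose or a line that the arm cannot do raises bot.IKError and nothing moves.
- bot.sign_off(): hands the job in; it is judged then, once.
The state is a dict: "t": time; "qpos": joint angles; "joint_velocities": joint speeds; "effort": joint torques, N m; "tcp_pos": TCP position; "orientation": TCP orientation; "contact_force": force on the tool from outside, world axes, zero at the start; "wrist_torque": the same for the moment, N m; "opening": opening from 0.0 (shut) to 1.0 (fully open); "gripper_force": force on a finger pad.
Only numpy, scipy, OpenCV 4.12 (cv2) and the standard library are available. Lean on these libraries where they do the work, as an engineer would, in place of code of your own. Each camera call takes 0.05 s, during which the arm holds its last target. There are 200 camera calls.

## Working session

There is one attempt and no reset: what is moved stays moved. The work goes in short steps, each a Python script; the robot and the scene stay as the last script left them, time stands still between calls to the robot, and variables do not carry over. Pictures are saved under pics/ and viewed, at most 10 in all, crops included, and the job is handed in when it is done.

```bash
mkdir -p pics; ls; python3 - <<'E'
from bench import bot, solve_ik, imaging
import cv2
for n in("scene","top"):
    cv2.imwrite(f"pics/{n}0.png",imaging.capture(n)); c=imaging.camera_model(n); print(n,c)
print(bot.get_state())
E
```

```text
pics
scene {'K': array([[474.84880845,   0.        , 277.44215231],
       [  0.        , 474.84880845, 205.95379318],
       [  0.        ,   0.        ,   1.        ]]), 'position': array([ 982.59066121, -860.35021688,  964.9758279 ]), 'rotation': array([0.8670997 , 0.01522898, 0.48185726])}
top {'K': array([[385.90219977,   0.        , 281.70381664],
       [  0.        , 385.90219977, 211.19660658],
       [  0.        ,   0.        ,   1.        ]]), 'position': array([ 378.04564509,    6.87398072, 1052.74768061]), 'rotation': array([ 0.16174167,  0.01278209, -1.59583433])}
{'t': 0.1, 'qpos': array([-1.24619739e+00,  3.26857292e-01, -1.93465440e-01,  1.05203252e+00,
       -2.35385279e-06,  1.43658426e+00]), 'joint_velocities': array([-0.00108534, -0.00217148,  0.00234875,  0.00108293, -0.00019799,
       -0.00044066]), 'effort': array([ 1.87725316e-03, -4.44238865e+01,  2.63037819e+01,  7.89467362e-03,
        2.90819315e-06, -4.14029898e-06]), 'tcp_pos': array([ 243.42054132, -492.61645284,  230.59394978]), 'orientation': array([-3.14004743e+00, -2.06266655e-04,  4.58810852e-01]), 'contact_force': array([0.39389561, 0.89774097, 0.32631589]), 'wrist_torque': array([0.05753842, 0.03077101, 0.02338702]), 'gripper_force': 0.0, 'opening': 1.00073777924491}
```

View pics/top0.png

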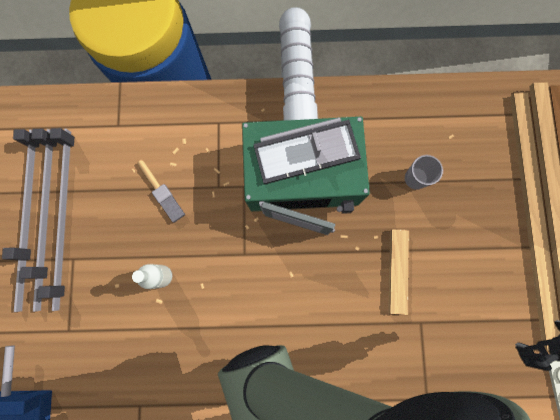

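View pics/scene0.png

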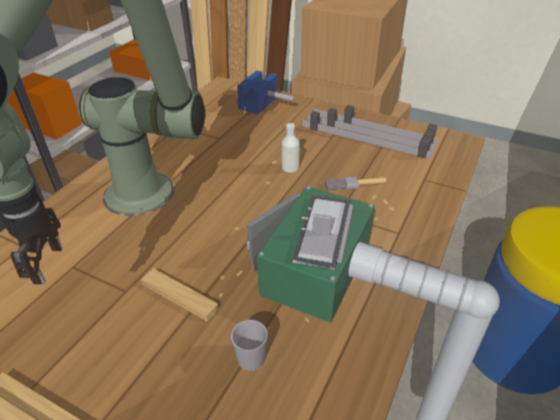

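The top view shows the green box, with lid corners at about (244,122), (362,117), (368,192) and (247,205). The door is open at (262,205)–(333,230), the inlet is at (305,150), the batten at (400,272) and the tin at (424,172). I'll enlarge the box area and project the box corners.

```bash
cat > h.py <<'E'
from bench import bot, solve_ik, imaging
import cv2, numpy as np
from scipy.spatial.transform import Rotation as R
def ray(n,px,c=None):
    c=c or imaging.camera_model(n); K=c["K"]
    u=(np.array(px,float)-[K[0,2],K[1,2]])/K[0,0]
    if n=="wrist":
        r=np.linalg.norm(u); d=np.array([u[0]*np.sin(r)/r,-u[1]*np.sin(r)/r,-np.cos(r)])
    else: d=np.array([u[0],-u[1],-1])
    rot=np.array(c["rotation"]); M=rot if rot.shape==(3,3) else R.from_euler('xyz',rot).as_matrix()
    return np.array(c["position"]),M@d
def onz(n,px,z,c=None):
    p,d=ray(n,px,c); return p+d*(z-p[2])/d[2]
E
python3 - <<'E'
from h import *
im=cv2.imread("pics/top0.png")
hsv=cv2.cvtColor(im,cv2.COLOR_BGR2HSV)
m=cv2.inRange(hsv,(50,80,30),(90,255,255)); m[:, :200]=0; m[260:]=0
cs,_=cv2.findContours(m,cv2.RETR_EXTERNAL,cv2.CHAIN_APPROX_NONE); c=max(cs,key=cv2.contourArea)
h=cv2.convexHull(c); a=cv2.approxPolyDP(h,4,True)[:,0]
for p in a: print(p,onz("top",p,150).round(1))
cv2.imwrite("pics/topc.png",cv2.resize(im[100:250,230:390],None,fx=5,fy=4*5/4/1.25*1.0,interpolation=cv2.INTER_CUBIC)[:600])
E
```

```text
[362 118] [ 752.5 -188.6  150. ]
[368 194] [ 561.5 -191.7  150. ]
[357 204] [ 538.  -164.2  150. ]
[250 208] [535.3  89.8 150. ]
[245 200] [555.  101.5 150. ]
[243 127] [738.1 104.7 150. ]
[255 122] [750.2  75.  150. ]
```

View pics/topc.png

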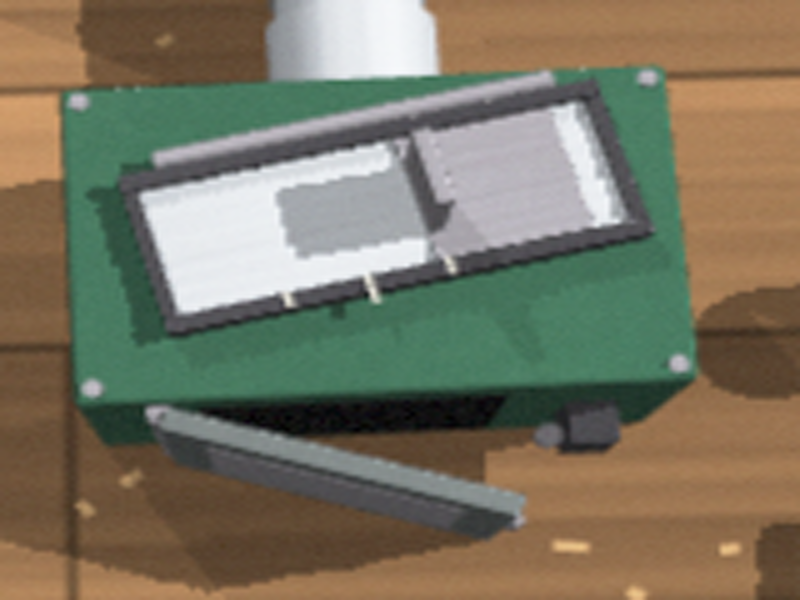

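In the crop (5x in x, 4x in y), the lid corners are (62,93), (662,68), (695,378) and (78,402). The marks are at (288,298), (372,288) and (450,263), the tab's top is around (430,180), and the door's hinge is at (155,412) with its free edge at (523,500).

```bash
python3 - <<'E'
from h import *
f=lambda X,Y,z:onz("top",(230+X/5-.4,100+Y/4-.4),z)[:2]
L=[f(*p,150) for p in((62,93),(662,68),(695,378),(78,402))]
c=np.mean(L,0); ey=(L[0]-L[1]+L[3]-L[2]); yaw=np.arctan2(-ey[0],ey[1])
print("box",c.round(1),yaw,[np.round(x,1) for x in L],[np.linalg.norm(L[i]-L[i-1]).round(1) for i in range(4)])
M=np.array([[np.cos(yaw),-np.sin(yaw)],[np.sin(yaw),np.cos(yaw)]])
h=c+M@[-100,105]; print("hinge",h, "seen",f(155,412,148))
e=f(523,500,146); e2=f(523,490,146); d=e-h; print("edge",e,np.linalg.norm(d),"door",np.arctan2(d[1],d[0])-np.arctan2(*(M@[0,-1])[::-1]))
m=[f(*p,167) for p in((288,298),(372,288),(450,263))]; print("marks",m)
I=[f(*p,166) for p in((122,178),(595,85),(652,235),(172,332))]
ey=(I[0]-I[1]+I[3]-I[2]); print("inlet",np.mean(I,0),np.arctan2(-ey[0],ey[1]),[np.linalg.norm(I[i]-I[i-1]).round(1) for i in range(4)])
print("tab front/back top",f(447,205,219),f(415,135,219))
E
```

```text
box [655.3 -43.5] 0.023222366509991346 [array([748.9, 107.1]), array([ 756.2, -188.8]), array([ 561.2, -193.1]), array([554.8, 101.1])] [np.float64(194.2), np.float64(296.0), np.float64(195.0), np.float64(294.3)]
hinge [552.85388052  59.1929447 ] seen [548.06845988  64.55978205]
edge [ 490.80144135 -108.47349767] 178.78070674381817 door -0.3776854615742882
marks [array([611.23738163,  -0.62948933]), array([616.18999323, -40.48439385]), array([630.38479775, -77.92017249])]
inlet [666.23780268 -48.86368013] 0.22402026202944414 [np.float64(98.0), np.float64(235.2), np.float64(97.1), np.float64(235.1)]
tab front/back top [649.19904773 -72.97039873] [690.73682817 -60.19066263]
```

The door is open about 0.38 rad. I'll push it with closed fingers, tool down, with the closing axis along the door.

```bash
cat >> h.py <<'E'
H=np.array([552.0,60.5]); BY=.0232
def rz(a): return np.array([[np.cos(a),-np.sin(a)],[np.sin(a),np.cos(a)]])
def door(th,off,z=100,r=148):
    p=H+rz(BY-th)@[-(16+11+off),-r]
    return [p[0],p[1],z],[np.pi,0,BY-th]
E
python3 - <<'E'
from h import *
bot.grip(0.0,60)
p,o=door(.38,25,235); print(p,solve_ik(p,o))
bot.move_ptp(p,o)
p,o=door(.38,25); print(bot.movel(p,o,120,threshold=15))
for th in(.25,.12):
    print(bot.movel(*door(th,2),60,threshold=20),bot.get_state()["contact_force"].round(1))
print(bot.movel(*door(0,-10),40,threshold=22))
s=bot.get_state();print(s["t"],s["tcp_pos"],s["contact_force"], door(0,0))
cv2.imwrite("pics/top1.png",cv2.resize(imaging.capture("top")[90:260,210:410],None,fx=4,fy=3.5))
E
```

```text
[np.float64(451.58191640294217), np.float64(-60.01642413668894), 235] [-0.29440158  0.14852384 -0.4172964   1.0049761   0.         -3.07919424]
FalseTraceback (most recent call last):
  File "<stdin>", line 7, in <module>
bench.IKError: the arm cannot follow that straight line within its joint ranges
```

Joint 6 is at its limit, so I'll flip the tool by half a turn.

```bash
sed -i 's/\[np.pi,0,BY-th\]/[np.pi,0,BY-th+np.pi]/' h.py; python3 - <<'E'
from h import *
p,o=door(.38,25); print(bot.get_state()["t"],solve_ik(p,o))
bot.move_ptp(p,o)
for th in(.25,.12):
    print(bot.movel(*door(th,2),60,threshold=20),bot.get_state()["contact_force"].round(1))
print(bot.movel(*door(0,-10),40,threshold=22))
s=bot.get_state();print(s["t"],s["tcp_pos"],s["contact_force"], door(0,0))
cv2.imwrite("pics/top1.png",cv2.resize(imaging.capture("top")[90:260,210:410],None,fx=4,fy=3.5))
E
```

```text
5.8833 [-0.29440158  0.29828718 -0.61505799  0.65745115  0.          0.06239842]
False [0.3 0.2 0.3]
False [-0.5  0.2 -0.4]
True
10.4833 [527.24381971 -86.40493167  98.09056471] [-0.19411793  0.09167189  0.68529149] ([np.float64(528.4405579055693), np.float64(-88.08651583572166), 100], [3.141592653589793, 0, 3.1647926535897932])
```

View pics/top1.png

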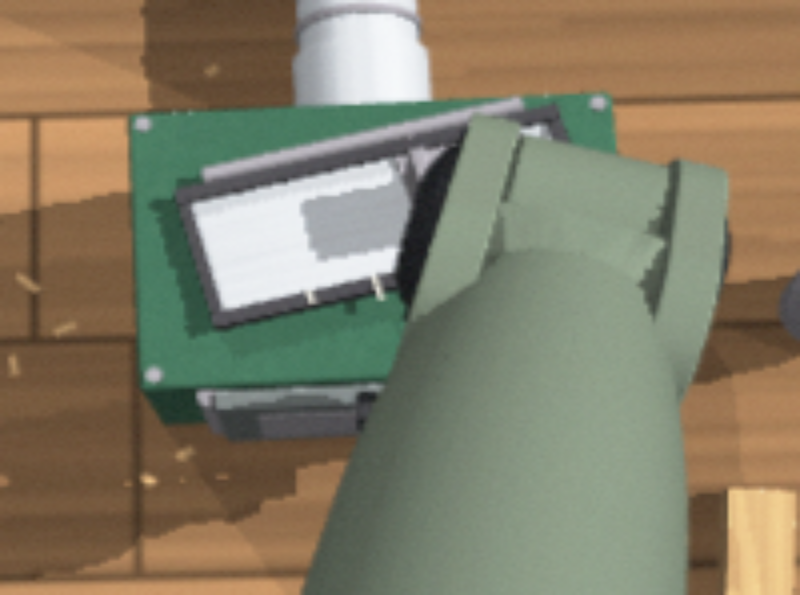

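The door looks shut, and the stop came where I predicted. I'll back off, check the door with the wrist camera, then go above the tab and look from there.

```bash
cat >> h.py <<'E'
def proj_w(P,c):
    rot=np.array(c["rotation"]); M=rot if rot.shape==(3,3) else R.from_euler('xyz',rot).as_matrix()
    q=M.T@(np.array(P,float)-c["position"]); v=np.array([q[0],-q[1],-q[2]])
    rr=np.hypot(v[0],v[1]); a=np.arctan2(rr,v[2]); K=c["K"]
    return np.array([K[0,2],K[1,2]])+K[0,0]*a*v[:2]/rr
E
python3 - <<'E'
from h import *
import pickle
p,o=door(0,40); bot.movel(p,o,120); p[2]=290; bot.movel(p,o,200)
cA=imaging.camera_model("wrist"); a=imaging.capture("wrist")
bot.grip(1.0)
o=[np.pi,0,.228+np.pi]; bot.move_ptp([670,-68,275],o)
c=imaging.camera_model("wrist"); b=imaging.capture("wrist")
pickle.dump((cA,c),open("c.pkl","wb")); cv2.imwrite("pics/wa.png",a); cv2.imwrite("pics/wb.png",b)
print(bot.get_state()["t"],bot.get_state()["tcp_pos"]); print(c)
print("expected tab top px",proj_w([670,-68,219],c),"edge of door in A",proj_w([*(H+rz(BY)@[-16,-180]),146],cA),proj_w([*(H+rz(BY)@[-16,0]),146],cA))
E
```

```text
13.7417 [668.96373554 -68.21413866 275.37646814]
{'K': array([[325.1922621 ,   0.        , 274.48460538],
       [  0.        , 325.1922621 , 213.85861773],
       [  0.        ,   0.        ,   1.        ]]), 'position': array([603.85357286, -83.29154413, 418.46409892]), 'rotation': array([-2.68597180e-01, -5.15889281e-06,  1.79900359e+00])}
expected tab top px [274.37595791 233.19776612] edge of door in A [240.71776926 253.78321872] [419.33440346 251.33441453]
```

View pics/wa.png

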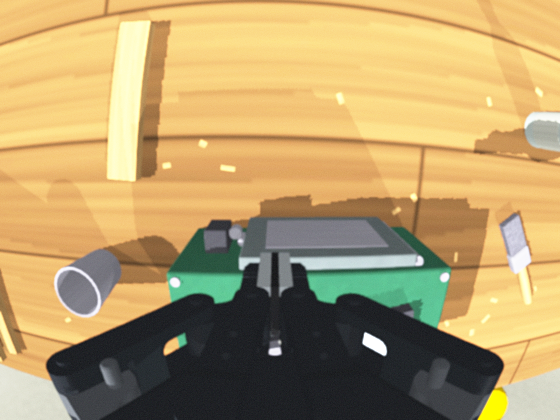

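View pics/wb.png

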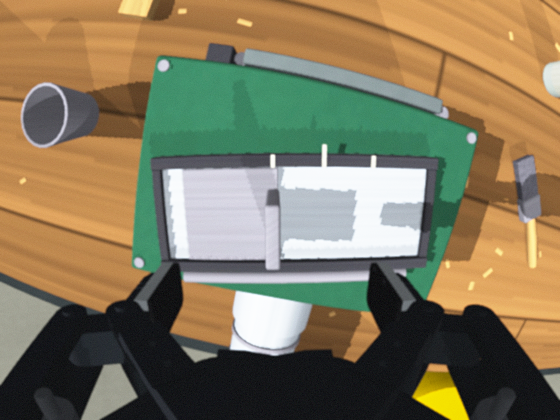

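The wrist view shows the door against the box front, from (245,55) to (443,110). The tab's top is centred at about (272,230), where I predicted it, and the marks are at (273,160), (324,155) and (374,160).

```bash
python3 - <<'E'
from h import *
import pickle
cA,c=pickle.load(open("c.pkl","rb"))
f=lambda x,y,z:onz("wrist",(x,y),z,c)[:2]
for th in(0,.04,.09): print(th,[proj_w([*(H+rz(BY-th)@q),146],c).round(1) for q in([-14,-180],[-14,0])],[proj_w([*(H+rz(BY-th)@q),146],cA).round(1) for q in([-14,-180],[-14,0])])
m=[f(273,165,174),f(324,165,174),f(374,165,174)]; d=m[0]-m[2]
print(m,np.linalg.norm(d)); yaw=np.arctan2(d[0],-d[1]); print("yaw",yaw)
t=f(272,230,219); ey=np.array([-np.sin(yaw),np.cos(yaw)]); print("tab",t,"to mark along ey",(m[1]-t)@ey,(m[0]-t)@ey)
L=[f(164,65,152),f(472,138,152)]; D=[f(243,64,146),f(443,117,146)]; D2=[f(246,51,146),f(443,105,146)]
for q in(L,D,D2): print(q,np.arctan2(*( (q[1]-q[0])*[-1,1])))
E
```

```text
0 [array([248.4,  46.9]), array([445.3, 100.3])] [array([240.8, 255.7]), array([419.1, 253.1])]
0.04 [array([251. ,  39.2]), array([445.8, 100.5])] [array([241.3, 248.7]), array([419.5, 253.1])]
0.09 [array([254.8,  29.8]), array([446.4, 100.7])] [array([242.3, 239.9]), array([420.1, 253.2])]
[array([632.42133014, -77.80480286]), array([623.37412278, -40.12775946]), array([613.48442218,  -1.57858171])] 78.5432573462079
yaw 0.2435008150558886
tab [668.22228256 -69.98727212] to mark along ey 39.79161796571829 1.0447556739779569
[array([ 570.32474007, -186.02675421]), array([563.09040731,  94.77471217])] 0.025757461018842482
[array([ 557.69995896, -120.71454379]), array([553.80743494,  61.69720239])] 0.021335979904803296
[array([ 546.08273777, -120.90604742]), array([543.1072544 ,  58.89103163])] 0.016547609082690047
```

The door is shut (about 0 rad). Next I'll grip the tab and slide it 40 mm.

```bash
python3 - <<'E'
from h import *
yaw=.238; o=[np.pi,0,yaw+np.pi]; T=np.array([668.5,-69.5]); ey=np.array([-np.sin(yaw),np.cos(yaw)])
print(bot.movel([*T,182],o,100,threshold=15))
bot.grip(0.0,60); s=bot.get_state(); print(s["tcp_pos"],s["contact_force"],s["opening"],s["gripper_force"])
p=T+40*ey
print(bot.movel([*p,182],o,40,threshold=30)); bot.dwell(.4)
s=bot.get_state(); print(s["t"],s["tcp_pos"],(s["tcp_pos"][:2]-T)@ey,s["contact_force"],(s["contact_force"][:2])@ey,s["opening"],s["gripper_force"])
c=imaging.camera_model("wrist"); b=imaging.capture("wrist"); cv2.imwrite("pics/wc.png",b)
for n,P in dict(halfmark=[623.4,-40.1,174],shut=[632.4,-77.8,174],tabtop=[*p,219]).items(): print(n,proj_w(P,c))
E
```

```text
False
[668.5104158  -69.568467   182.14818788] [ 0.16602834 -0.7664312   1.54331415] 0.1078195053239993 59.135130643844604
False
17.05 [659.96022515 -33.66901618 182.17826473] 36.83429272191142 [ 2.62147412 -9.18865124 -1.94022237] -9.547673727935491 0.10912292378112327 59.02446627616882
halfmark [279.64381523 190.02268863]
shut [199.62024042 190.18286198]
tabtop [282.44506227 308.52462237]
```

View pics/wc.png

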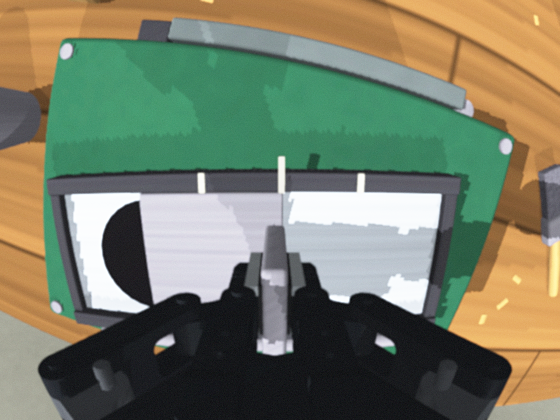

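The tab is at column 274 and the middle mark at 282, so it's about 3 mm short because the arm gives under the spring. The door is still shut. I'll nudge it 3 mm further and hand in.

```bash
python3 - <<'E'
from h import *
yaw=.238; o=[np.pi,0,yaw+np.pi]; T=np.array([668.5,-69.5]); ey=np.array([-np.sin(yaw),np.cos(yaw)])
bot.movel([*(T+43.3*ey),182],o,20,threshold=30); bot.dwell(1.0)
s=bot.get_state(); print(s["t"],(s["tcp_pos"][:2]-T)@ey,s["contact_force"][:2]@ey,s["gripper_force"],abs(s["joint_velocities"]).max())
if abs((s["tcp_pos"][:2]-T)@ey-40)<3: print(bot.sign_off())
E
```

```text
18.4167 39.96574995748722 -10.00574675764977 59.03290092945099 0.0022884168528675593
the job is handed in; nothing more can be done
None
```

The job is handed in: the camera showed the door shut on its catch, and the gripper holds the shutter at about 40 mm of 80 with a 59 N grip, at 18.4 s; the verdict was not shown.

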